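# Free the dome-closure sledge on the splicing stand

## Task

Two sledges lie side by side in the splicing stand, each locked by an upright sprung index plunger at its far end: one sledge carries the ribbed dome closure, the other the flat stack of splice trays. Grip the knob of the plunger that locks the dome-closure sledge, pull it straight up as far as it goes so that its pin is clear of the hole, and finish while still holding it up there, so that a colleague can draw the sledge out. Leave the other plunger seated, both sledges where they are, and the bottle, jar and screwdriver undisturbed.

Things in the scene. Friction and masses are not known exactly. Their poses are not given: they have to be found in the camera images.
- stand: fixed aluminium base plate 260 x 360 x 12 mm with two bays along its y. Origin: underside centre, at bench height; z up, x to the end with the cross bar (34 mm wide, along y, at x = 85 mm, top 36 mm above the bench). The bar carries plunger a at y = +85 mm and b at y = -85 mm; under each knob a nut (24 mm diameter, up to 42 mm) and a barrel (18 mm diameter, up to 64 mm above the bench).
- knob_a: black round knob of plunger a (stand y = +85 mm), 28 mm diameter, 27 mm high, with a 10 mm pin, its tip 60 mm below. Origin: centre of the knob's underside, 66 mm above the bench when seated; z up. It slides straight up by 18 mm to a stop and does not turn; the pin clears the sledge plate from 14 mm on. Spring: 6 N down when seated, 13 N at the stop; let go, it snaps back.
- knob_b: black round knob of plunger b (stand y = -85 mm), 28 mm diameter, 27 mm high, with a 10 mm pin, its tip 60 mm below. Origin: centre of the knob's underside, 66 mm above the bench when seated; z up. It slides straight up by 18 mm to a stop and does not turn; the pin clears the sledge plate from 14 mm on. Spring: 6 N down when seated, 13 N at the stop; let go, it snaps back.
- grip_a (a point): centre of knob a, on its axis at half height (79.5 mm above the bench when seated); moves with the knob
- grip_b (a point): centre of knob b, on its axis at half height (79.5 mm above the bench when seated); moves with the knob
- seat_a (a point): mouth of the seat hole of plunger a in the stand's base plate, 12 mm above the bench, straight below knob a
- seat_b (a point): mouth of the seat hole of plunger b in the stand's base plate, 12 mm above the bench, straight below knob b
- dome_sledge: loose steel sledge plate 232 x 148 x 8 mm in either one of the two bays, carrying the dome closure: a ribbed black cylinder lying along x, 80 mm diameter, 145 mm long, with a grey 86 mm collar; top 106 mm above the bench, nearest end 41 mm from the hole's centre. Origin: on the plate's underside, 12 mm above the bench; z up, x towards its 12 mm pin hole at (85, 0) mm (point dome_hole).
- dome_hole (a point): centre of the pin hole of the dome-closure sledge, on the plate's top face, 20 mm above the bench
- tray_sledge: loose steel sledge plate 232 x 148 x 8 mm in either one of the two bays, carrying a flat stack of three grey splice trays, 135 x 112 mm, its top 62 mm above the bench. Origin: on the plate's underside, 12 mm above the bench; z up, x towards its 12 mm pin hole at (85, 0) mm (point tray_hole).
- tray_hole (a point): centre of the pin hole of the splice-tray sledge, on the plate's top face, 20 mm above the bench
- bottle: white plastic bottle standing on the bench to the left of the stand, 60 mm diameter, 150 mm high; origin at its underside; leave alone
- jar: clear jar with black lid on the bench to the right of the stand, 60 mm diameter, 60 mm high; origin at its underside; leave alone
- screwdriver: screwdriver lying on the bench beyond the stand, 200 mm long; leave alone

How it is judged (in metres and radians):
On the way:
1. the plunger locking the dome-closure sledge is gripped and pulled up at least 15 of its 18 mm (((horizontal distance between dome_hole and seat_a below 0.02 m and z of grip_a in the frame of stand above 0.0945 m and contact force between knob_a and the fingers above 3 N) or (horizontal distance between dome_hole and seat_b below 0.02 m and z of grip_b in the frame of stand above 0.0945 m and contact force between knob_b and the fingers above 3 N))), for 0.3 s.
At the end, for the whole second after the job is handed in: Held by the fingers (over 3 N on its knob), the plunger over the dome sledge is up by over 15 mm of its 18 mm travel, its pin not touching the sledge (under 1 N); the other plunger is seated within 3 mm; both sledges' holes are within 20 mm of their own seat holes (((horizontal distance between dome_hole and seat_a below 0.02 m and horizontal distance between tray_hole and seat_b below 0.02 m and z of grip_a in the frame of stand above 0.0945 m and z of grip_b in the frame of stand below 0.0825 m and contact force between knob_a and the fingers above 3 N and contact force between knob_a and dome_sledge below 1 N) or (horizontal distance between dome_hole and seat_b below 0.02 m and horizontal distance between tray_hole and seat_a below 0.02 m and z of grip_b in the frame of stand above 0.0945 m and z of grip_a in the frame of stand below 0.0825 m and contact force between knob_b and the fingers above 3 N and contact force between knob_b and dome_sledge below 1 N))); the arm keeps its last pose, push and grip.
It fails at once if the wrong plunger (over the splice-tray sledge) is raised by more than 4 mm ((horizontal distance between dome_hole and seat_b below 0.06 m and z of grip_a in the frame of stand above 0.0835 m) or (horizontal distance between dome_hole and seat_a below 0.06 m and z of grip_b in the frame of stand above 0.0835 m)).
It fails at once if a sledge is moved by more than 15 mm (distance of any of dome_sledge, tray_sledge from where it was at the start of the episode above 0.015 m).
It fails at once if the bottle, jar or screwdriver is moved by more than 20 mm (distance of any of bottle, jar, screwdriver from where it was at the start of the episode above 0.02 m).
It also fails if it takes over 32 s, if anything falls off the work surface, if the arm or the gripper's body presses on something with over 40 N, if the wrist force passes 120 N, or if a joint passes its speed limit or range.

## Robot

A 7-joint arm with a two-finger parallel gripper is mounted at the origin on the work surface. World frame = base frame: x ahead of the robot, y to its left, z up, the work surface at z = 0. Lengths are in mm, angles in rad, forces in N, time in s.
With the tool pointing down it reaches from about 425 to 975 mm from the base axis. Payload 16.7 kg.
Tool frame: the origin (TCP) lies between the finger pads; the fingertips stand 19 mm ahead of it and the grasp point (between the pads) is the TCP (arm.tcp_to_tips is the distance from the TCP to the fingertips, in mm); z points along the fingers, x is the direction in which the jaws open and shut, and the axes are right-handed (so a half turn about z gives the same grasp; the last joint's range is limited). The gripper opens to 85 mm and grips with 20 to 120 N. Pads are 22 mm wide; open, the fingers measure 114 mm over their backs; the gripper's body (76 mm by 85 mm) begins 54 mm behind the grasp point. The pads swing forward as they close: fully open they stand 13 mm farther back than shut.
Start: joints at [0.984, 0.426, 0.074, 1.606, -0.034, 1.111, -0.067], TCP at [286.13, -611.316, 250.302] pointing down, gripper open.
Joint ranges: [-2.85, 2.85], [-0.5, 2.14], [-1.23, 1.37], [0.21, 2.46], [-1.02, 4.16], [0.16, 2.05], [-2.73, 2.73]. Speed limits (rad/s): [1.89, 1.89, 2.39, 2.39, 3.01, 3.01, 3.01].

## Interface

Orientations are given as a rotation vector (axis times angle).
In Python, from cell import arm gives the robot as it stands.
- The arm moves only by the tool play_rows, never from a script. Its argument "targets" is a list of rows, each an object of numbers: "dx", "dy", "dz": the shift along the tool's x, y, z in units of 40 mm (1.0 is 40 mm); "roll": the turn about the tool's z in units of 6 degrees (1.0 is 6 degrees). A call has 1 to 20 rows; each row shifts and turns the pose as measured when the row begins, along the tool's axes as they then stand; what a row does not reach is not made up. A row lasts 1/12 s, in which the tool goes at most 41.7 mm and 7.16 degrees, less where a joint would pass 70% of its speed; a pose out of reach is approached as far as the arm can. A call is refused whole if a number of a shift passes 1 or a number of a turn 1, either way. A call with a gripper value outside its range is refused whole. "gripper" is the gripper command: -1 is fully open, 1 is shut, values between are in proportion, set as the call begins (left out, the last holds). The fingers move at their own pace and stop on an object; "force" is the grip in N (left out, the last holds). Time passes only in rows, so rows that do not move let the fingers close. It gives the time, the measured TCP pose, the force and the opening at its end, in the units of the state.
- arm.state(): the state, without advancing time (a new reading comes with each control period).
- arm.snapshot(name): name is "scene" or "top"; returns the picture (420x560x3 uint8, red, green, blue); there is no depth.
- arm.camera_params(name): a dict with "K" (3x3 intrinsics, pixels), "k1" (the pictures are not rectified: a ray, as slopes to the right and down, at radius r is drawn at 1 + k1 r^2 times it, then the intrinsics apply), "rvec" (rotation vector, rad) and "tvec" (3), from world to camera coordinates, as OpenCV has them. Camera axes: x right, y down, z forward; pixel columns grow to the right and rows downward; lengths in mm; the calibration is good to about 2 mm. A picture is of the moment at which its call begins. camera_params takes no time and is no camera call.
- arm.close_job(): hands the job in, once; it reports no verdict.
The state is a dict: "time": time; "qpos": joint angles; "joint_vel": joint speeds; "joint_efforts": joint torques, N m; "tool_pos": TCP position; "ee_rot": TCP orientation; "force": force on the tool from outside, world axes, zero at the start; "wrist_torque": the same for the moment, N m; "finger_gap": finger opening in mm.
Only numpy, scipy, OpenCV 4.12 (cv2) and the standard library are available. Lean on these libraries where they do the work, as an engineer would, in place of code of your own. Each camera call takes 0.05 s, during which the arm holds its last target.

## Working session

There is one attempt and no reset: what is moved stays moved. The work goes in short steps, Python scripts to look and compute and a tool call to move; the robot and the scene stay as the last step left them, time stands still between calls to the robot, and variables do not carry over. Pictures are saved under pics/ and viewed, and the job is handed in when it is done.

Besides the shell and the picture viewer there is one more tool, called after "Call:" by a JSON object that holds its "op" and its "data". play_rows: Moves the arm, as the interface text tells. Its arguments: {"type":"object","properties":{"targets":{"type":"array","items":{"type":"object","properties":{"dx":{"type":"number"},"dy":{"type":"number"},"dz":{"type":"number"},"roll":{"type":"number"}}}},"gripper":{"type":"number"},"force":{"type":"number"}},"required":["targets"]}

```bash
mkdir -p pics; python3 - <<'E'
from cell import arm
import cv2
for n in("scene","top"):
    cv2.imwrite(f"pics/{n}0.png",arm.snapshot(n)[:,:,::-1])
    print(arm.camera_params(n))
s=arm.state();print(s)
E
```

```text
{'K': array([[455.18702198,   0.        , 282.87951732],
       [  0.        , 455.18702198, 210.98811507],
       [  0.        ,   0.        ,   1.        ]]), 'k1': -0.09923212970383005, 'rvec': array([ 0.75047464,  2.67934897, -1.02639724]), 'tvec': array([ 527.73890705, -215.05841104, 1624.63544948])}
{'K': array([[396.61276324,   0.        , 276.58679441],
       [  0.        , 396.61276324, 206.86147943],
       [  0.        ,   0.        ,   1.        ]]), 'k1': -0.11525616458233616, 'rvec': array([ 2.1557802 , -2.21696704,  0.0823817 ]), 'tvec': array([  34.43524011,  616.79178143, 1028.89942222])}
{'time': 0.1, 'qpos': array([ 0.98349576,  0.42666566,  0.07386635,  1.60654358, -0.03408412,
        1.11079006, -0.06708373]), 'joint_vel': array([-0.00067596,  0.00014414, -0.00048051, -0.00176582, -0.00048071,
        0.00025416, -0.00036804]), 'joint_efforts': array([ 1.05832180e-02, -9.51537323e+01,  3.77139911e+00, -4.64405429e+01,
        1.95028883e-02,  6.59915357e-03, -1.46721081e-04]), 'tool_pos': array([ 285.9859454 , -611.04312047,  249.68329417]), 'ee_rot': array([-2.65036689e+00,  1.68577391e+00,  1.59868123e-03]), 'force': array([ 0.21867855, -0.66284413,  0.22567334]), 'wrist_torque': array([-0.03463453, -0.04153555, -0.04692756]), 'finger_gap': 85.28211451101686}
```

View pics/scene0.png

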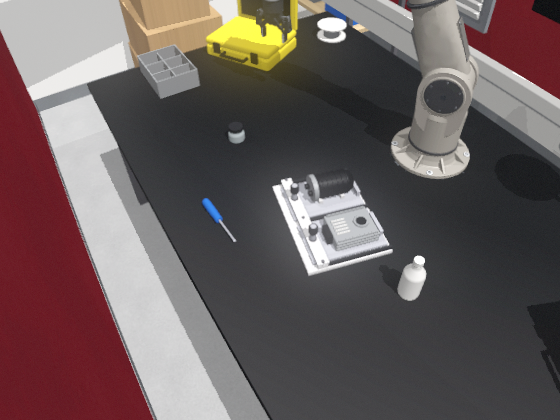

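View pics/top0.png

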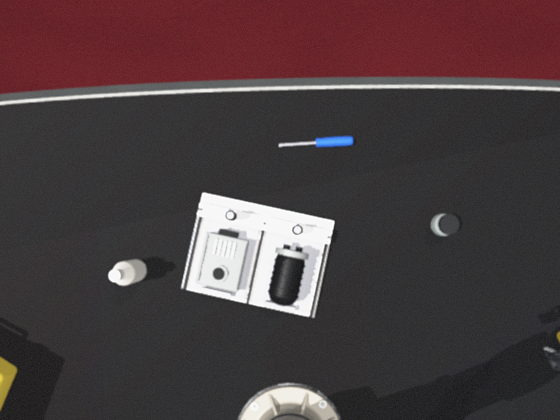

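```bash
python3 - <<'E'
import cv2,numpy as np
a=cv2.imread("pics/top0.png")[180:330,170:350];b=cv2.imread("pics/scene0.png")[165:275,260:400]
cv2.imwrite("pics/topz.png",cv2.resize(a,None,fx=4,fy=4,interpolation=2));cv2.imwrite("pics/scz.png",cv2.resize(b,None,fx=5,fy=5,interpolation=2))
E
```

```text
(no output)
```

View pics/topz.png

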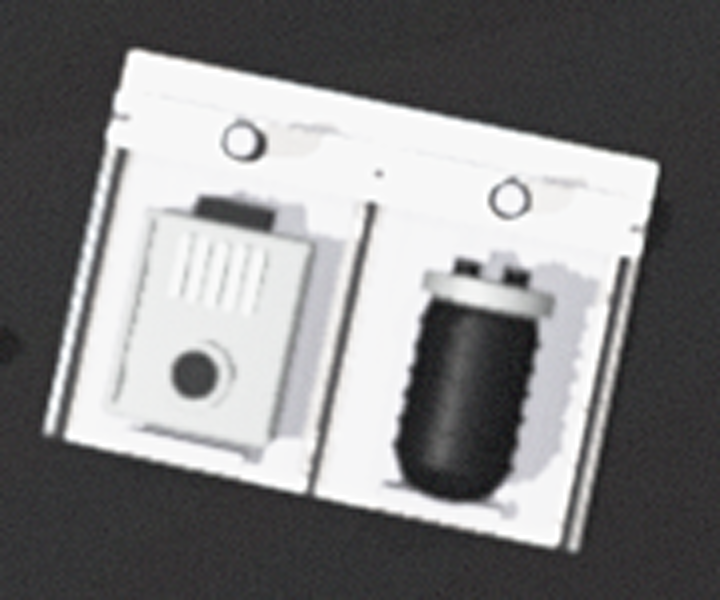

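View pics/scz.png

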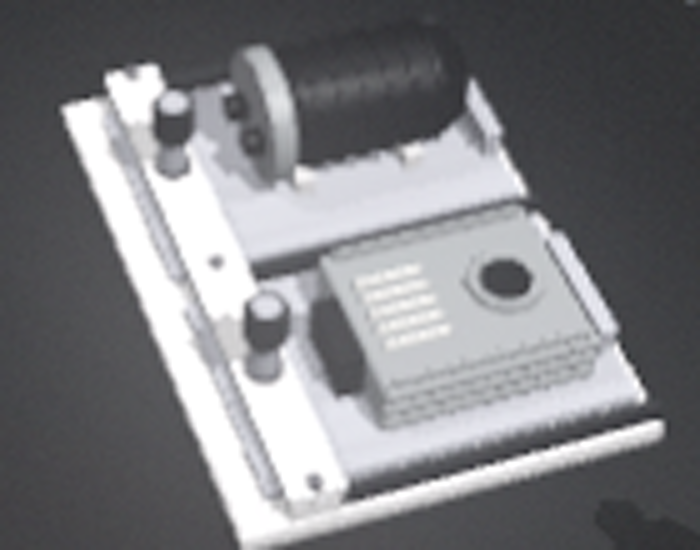

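```bash
cat > h.py <<'E'
import cv2,numpy as np
from cell import arm
def ray(n,uv):
    p=arm.camera_params(n);K=p['K'];d=np.array([p['k1'],0,0,0,0.])
    x=cv2.undistortPoints(np.array([[uv]],float),K,d)[0,0]
    R=cv2.Rodrigues(p['rvec'])[0];return -R.T@p['tvec'],R.T@np.array([x[0],x[1],1])
def plane(n,uv,z):
    c,d=ray(n,uv);return c+d*(z-c[2])/d[2]
def two(uv1,uv2):
    c1,d1=ray("top",uv1);c2,d2=ray("scene",uv2)
    t=np.linalg.lstsq(np.c_[d1,-d2],c2-c1,rcond=None)[0]
    a,b=c1+d1*t[0],c2+d2*t[1];return (a+b)/2,np.linalg.norm(a-b)
def proj(n,P):
    p=arm.camera_params(n);return cv2.projectPoints(np.array(P,float).reshape(-1,3),p['rvec'],p['tvec'],p['K'],np.array([p['k1'],0,0,0,0.]))[0][:,0]
E
python3 - <<'E'
from h import *
np.set_printoptions(precision=1,suppress=True)
A=(230.3,215.2);B=(297.3,229.7)
print("knob tray,dome top z93",plane("top",A,93),plane("top",B,93))
a,b=plane("top",A,93),plane("top",B,93);print(np.linalg.norm(a-b))
for t,s in((A,(313,228.5)),(B,(294.4,188.0))): print(two(t,s),plane("scene",s,82))
# stand corners z=12 from zoom
c=[plane("top",(170+(u+.5)/4-.5,180+(v+.5)/4-.5),12) for u,v in((130,48),(658,160),(575,550),(45,434))]
print(c,[np.linalg.norm(c[i]-c[i-1]) for i in range(4)])
ax=np.arctan2(*(a-b)[[1,0]])-np.pi/2;print("stand yaw",np.degrees(ax))
m=np.mean(c,0);R=np.array([[np.cos(ax),-np.sin(ax)],[np.sin(ax),np.cos(ax)]])
print(m,[m[:2]+R@[85,y] for y in(85,-85)], m[:2]+R@[-10,-85])
s=arm.state();print(cv2.Rodrigues(s['ee_rot'])[0])
E
```

```text
knob tray,dome top z93 [595.  132.4  93. ] [554.6 -31.9  93. ]
169.16034964971212
(array([595.2, 133.9,  81.8]), np.float64(0.8690451936000843)) [594.9 134.2  82. ]
(array([554.2, -32.2,  79.9]), np.float64(1.4823874945270137)) [554.7 -30.   82. ]
[array([665. , 216.4,  12. ]), array([ 579.7, -135.9,   12. ]), array([322.7, -72.1,  12. ]), array([408.2, 278.3,  12. ])] [np.float64(264.0793477621211), np.float64(362.4877529726741), np.float64(264.80529190325325), np.float64(360.6880219852839)]
stand yaw -13.793745614900816
[493.9  71.7  12. ] [array([596.7, 134. ]), array([556.2, -31.1])] [463.9  -8.5]
[[ 0.4 -0.9 -0. ]
 [-0.9 -0.4  0. ]
 [-0.   0.  -1. ]]
```

Call:
{"op": "play_rows", "data": {"targets": [{"roll": 0.92}, {"roll": 0.92}, {"roll": 0.92}, {"roll": 0.92}, {"roll": 0.92}, {"roll": 0.92}, {"roll": 0.92}, {}], "gripper": -1, "force": 60}}

```text
$.targets[0]: bad value
```

```bash
cat > g.py <<'E'
from h import *
import sys
np.set_printoptions(precision=3,suppress=True)
T=np.array(eval(sys.argv[1]));s=arm.state();R=cv2.Rodrigues(s['ee_rot'])[0]
print("t",s['time'],"tcp",s['tool_pos'],"xang",np.degrees(np.arctan2(R[1,0],R[0,0])),"z",R[:,2],"units",R.T@(T-s['tool_pos'])/40,"F",s['force'],s['finger_gap'],s['qpos'])
E
python3 g.py "[555,-31.5,200]"
```

```text
t 0.1 tcp [ 285.986 -611.043  249.683] xang -64.91705118174207 z [-0.001  0.001 -1.   ] units [-10.27  -12.233   1.253] F [ 0.219 -0.663  0.226] 85.28211451101686 [ 0.983  0.427  0.074  1.607 -0.034  1.111 -0.067]
```

Call:
{"op": "play_rows", "data": {"targets": [{"dx": 0, "dy": 0, "dz": 0, "roll": 0.92}, {"dx": 0, "dy": 0, "dz": 0, "roll": 0.92}, {"dx": 0, "dy": 0, "dz": 0, "roll": 0.92}, {"dx": 0, "dy": 0, "dz": 0, "roll": 0.92}, {"dx": 0, "dy": 0, "dz": 0, "roll": 0.92}, {"dx": 0, "dy": 0, "dz": 0, "roll": 0.92}, {"dx": 0, "dy": 0, "dz": 0, "roll": 0.92}, {"dx": 0, "dy": 0, "dz": 0, "roll": 0}], "gripper": -1, "force": 60}}

```text
time: 0.77
tool_pos: [285.0, -609.6, 246.3]
ee_rot: [-1.903, 2.498, 0.011]
force: [0.4, 0.4, -0.6]
finger_gap: 85.6
```

```bash
python3 g.py "[555,-31.5,200]"
```

```text
t 0.7667 tcp [ 284.958 -609.577  246.29 ] xang -105.39531552085695 z [-0.004  0.006 -1.   ] units [-15.719  -2.678   1.224] F [ 0.374  0.37  -0.575] 85.56686181969035 [ 0.878  0.435  0.219  1.617 -0.102  1.109 -0.716]
```

Call:
{"op": "play_rows", "data": {"targets": [{"dx": -0.5, "dy": -0.08, "dz": 0, "roll": 0}, {"dx": -0.9, "dy": -0.155, "dz": 0, "roll": 0}, {"dx": -0.9, "dy": -0.155, "dz": 0, "roll": 0}, {"dx": -0.9, "dy": -0.155, "dz": 0, "roll": 0}, {"dx": -0.9, "dy": -0.155, "dz": 0, "roll": 0}, {"dx": -0.9, "dy": -0.155, "dz": 0, "roll": 0}, {"dx": -0.9, "dy": -0.155, "dz": 0, "roll": 0}, {"dx": -0.9, "dy": -0.155, "dz": 0, "roll": 0}, {"dx": -0.9, "dy": -0.155, "dz": 0, "roll": 0}, {"dx": -0.9, "dy": -0.155, "dz": 0, "roll": 0}, {"dx": -0.9, "dy": -0.155, "dz": 0, "roll": 0}, {"dx": -0.9, "dy": -0.155, "dz": 0, "roll": 0}, {"dx": -0.9, "dy": -0.155, "dz": 0, "roll": 0}, {"dx": -0.9, "dy": -0.155, "dz": 0, "roll": 0}, {"dx": -0.5, "dy": -0.08, "dz": 0, "roll": 0}, {"dx": 0, "dy": 0, "dz": 0, "roll": 0}]}}

```text
time: 2.1
tool_pos: [496.9, -115.6, 244.6]
ee_rot: [1.973, -2.44, -0.013]
force: [-0.7, 0.7, 0.1]
finger_gap: 85.5
```

```bash
python3 g.py "[555,-31.5,180]"
```

```text
t 2.1 tcp [ 496.881 -115.592  244.61 ] xang -102.09159040203798 z [-0.008  0.004 -1.   ] units [-2.356 -0.994  1.612] F [-0.688  0.669  0.067] 85.49009226082975 [ 0.18   0.171 -0.084  1.966  0.013  1.013 -1.692]
```

Call:
{"op": "play_rows", "data": {"targets": [{"dx": -0.6, "dy": -0.25, "dz": 0.2, "roll": 0.1}, {"dx": -0.6, "dy": -0.25, "dz": 0.4, "roll": 0.1}, {"dx": -0.6, "dy": -0.25, "dz": 0.4, "roll": 0.08}, {"dx": -0.5, "dy": -0.22, "dz": 0.4, "roll": 0}, {"dx": 0, "dy": 0, "dz": 0, "roll": 0}, {"dx": 0, "dy": 0, "dz": 0, "roll": 0}]}}

```text
time: 2.6
tool_pos: [556.8, -31.5, 186.7]
ee_rot: [1.961, -2.451, -0.009]
force: [-0.3, -0.6, 0.7]
finger_gap: 85.4
```

```bash
python3 g.py "[555,-31.5,140]"
```

```text
t 2.6 tcp [556.802 -31.542 186.678] xang -102.68043350100861 z [-0.006  0.003 -1.   ] units [0.01  0.037 1.167] F [-0.288 -0.587  0.737] 85.44782811038371 [ 0.052  0.312 -0.131  1.923  0.047  0.915 -1.894]
```

Call:
{"op": "play_rows", "data": {"targets": [{"dx": 0.02, "dy": 0.03, "dz": 0.4, "roll": 0.15}, {"dx": 0, "dy": 0, "dz": 0.45, "roll": 0}, {"dx": 0, "dy": 0, "dz": 0.4, "roll": 0}, {"dx": 0, "dy": 0, "dz": 0.1, "roll": 0}, {"dx": 0, "dy": 0, "dz": 0, "roll": 0}]}}

```text
time: 3.02
tool_pos: [554.6, -36.6, 132.9]
ee_rot: [1.949, -2.461, -0.005]
force: [-0.3, -0.2, 0.7]
finger_gap: 85.8
```

```bash
python3 g.py "[555,-31.5,80]"; python3 - <<'E'
from h import *
a=arm.snapshot("top")[180:330,200:380,::-1];b=arm.snapshot("scene")[120:230,240:380,::-1]
cv2.imwrite("pics/tz1.png",cv2.resize(a,None,fx=4,fy=4,interpolation=2));cv2.imwrite("pics/sz1.png",cv2.resize(b,None,fx=5,fy=5,interpolation=2))
E
```

```text
t 3.0167 tcp [554.584 -36.632 132.896] xang -103.2473471536597 z [-0.004  0.001 -1.   ] units [-0.127  0.014  1.322] F [-0.276 -0.249  0.724] 85.75442013664401 [ 0.053  0.377 -0.124  1.97   0.062  0.802 -1.908]
```

View pics/sz1.png

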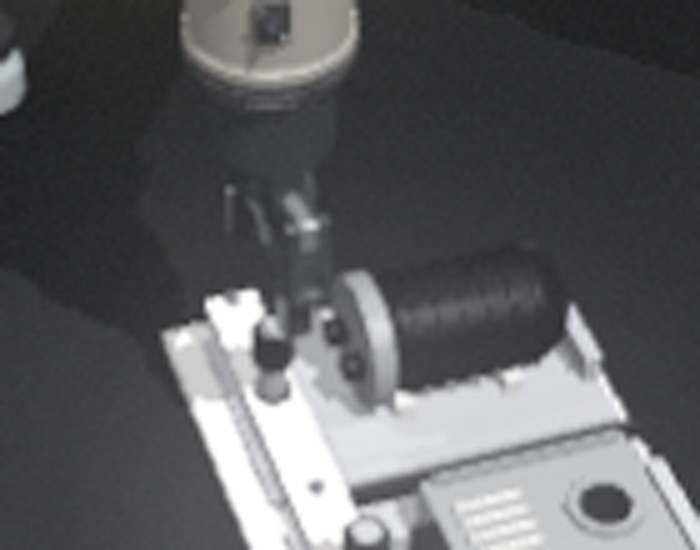

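View pics/tz1.png

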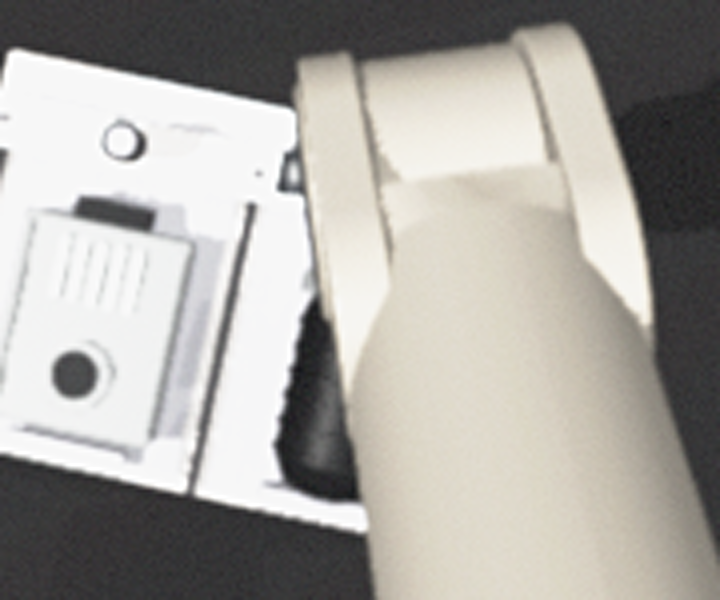

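Call:
{"op": "play_rows", "data": {"targets": [{"dx": -0.06, "dy": 0.01, "dz": 0.3, "roll": 0.05}, {"dx": -0.06, "dy": 0, "dz": 0.35, "roll": 0}, {"dx": -0.06, "dy": 0, "dz": 0.3, "roll": 0}, {"dx": 0, "dy": 0, "dz": 0.2, "roll": 0}, {"dx": 0, "dy": 0, "dz": 0, "roll": 0}, {"dx": 0, "dy": 0, "dz": 0, "roll": 0}]}}

```text
time: 3.62
tool_pos: [558.6, -29.5, 88.3]
ee_rot: [-1.94, 2.466, -0.003]
force: [0.6, -0.0, -0.5]
finger_gap: 85.2
```

```bash
python3 g.py "[555,-31.5,80]"
```

```text
t 3.6167 tcp [558.648 -29.495  88.288] xang -103.61691606164406 z [ 0.004  0.001 -1.   ] units [0.071 0.078 0.207] F [ 0.601 -0.02  -0.454] 85.17862734127948 [ 0.034  0.442 -0.119  1.994  0.078  0.706 -1.941]
```

Call:
{"op": "play_rows", "data": {"targets": [{"dx": 0.03, "dy": 0.07, "dz": 0.15, "roll": 0}, {"dx": 0, "dy": 0, "dz": 0, "roll": 0}, {"dx": 0, "dy": 0, "dz": 0, "roll": 0}]}}

```text
time: 3.87
tool_pos: [555.7, -30.1, 82.4]
ee_rot: [-1.94, 2.466, -0.003]
force: [-0.6, 0.3, -0.4]
finger_gap: 85.1
```

```bash
python3 g.py "[555,-31.5,80]"; python3 - <<'E'
from h import *
b=arm.snapshot("scene")[120:230,240:380,::-1]
cv2.imwrite("pics/sz2.png",cv2.resize(b,None,fx=5,fy=5,interpolation=2))
E
```

```text
t 3.8667 tcp [555.747 -30.144  82.402] xang -103.61229552239263 z [ 0.004  0.001 -1.   ] units [0.037 0.01  0.06 ] F [-0.583  0.264 -0.413] 85.11454461389567 [ 0.035  0.447 -0.119  2.004  0.08   0.69  -1.942]
```

View pics/sz2.png

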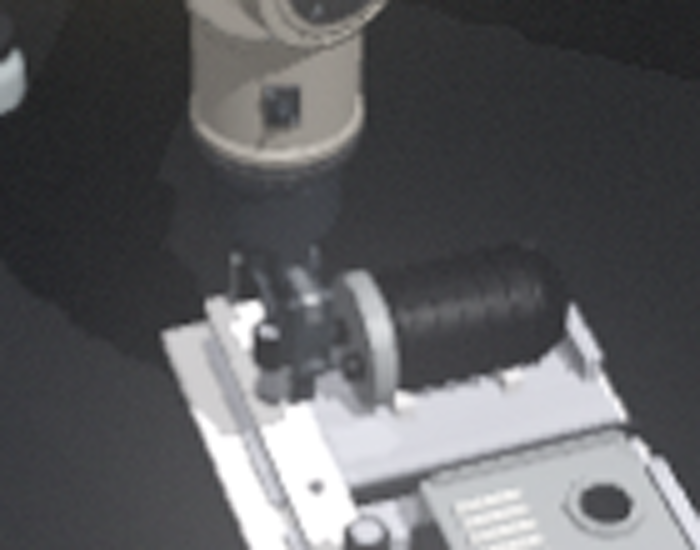

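Call:
{"op": "play_rows", "data": {"targets": [{"dx": 0.02, "dy": 0, "dz": 0, "roll": 0}, {"dx": 0, "dy": 0, "dz": 0, "roll": 0}, {"dx": 0, "dy": 0, "dz": 0, "roll": 0}, {"dx": 0, "dy": 0, "dz": 0, "roll": 0}, {"dx": 0, "dy": 0, "dz": 0, "roll": 0}, {"dx": 0, "dy": 0, "dz": 0, "roll": 0}, {"dx": 0, "dy": 0, "dz": 0, "roll": 0}, {"dx": 0, "dy": 0, "dz": 0, "roll": 0}, {"dx": 0, "dy": 0, "dz": 0, "roll": 0}, {"dx": 0, "dy": 0, "dz": 0, "roll": 0}], "gripper": 1, "force": 80}}

```text
time: 4.75
tool_pos: [555.7, -32.3, 83.9]
ee_rot: [-1.939, 2.467, -0.006]
force: [-0.8, -0.1, 0.5]
finger_gap: 25.6
```

```bash
python3 g.py "[555,-31.5,98]"
```

```text
t 4.75 tcp [555.655 -32.311  83.852] xang -103.67805085996915 z [ 0.005 -0.    -1.   ] units [-0.016  0.019 -0.354] F [-0.756 -0.138  0.544] 25.565103025439672 [ 0.037  0.445 -0.117  2.004  0.08   0.692 -1.94 ]
```

Call:
{"op": "play_rows", "data": {"targets": [{"dx": 0, "dy": 0, "dz": 0, "roll": 0}, {"dx": 0, "dy": 0, "dz": 0, "roll": 0}, {"dx": 0, "dy": 0, "dz": 0, "roll": 0}]}}

```text
time: 5.0
tool_pos: [555.7, -32.3, 83.9]
ee_rot: [-1.939, 2.467, -0.006]
force: [0.1, 1.0, -0.3]
finger_gap: 25.6
```

```bash
python3 g.py "[555,-31.5,98]"; python3 - <<'E'
from h import *
b=arm.snapshot("scene")[150:220,260:350,::-1]
cv2.imwrite("pics/sz3.png",cv2.resize(b,None,fx=8,fy=8,interpolation=2))
E
```

```text
t 5.0 tcp [555.695 -32.27   83.879] xang -103.67125745059157 z [ 0.005 -0.001 -1.   ] units [-0.015  0.02  -0.353] F [ 0.074  0.978 -0.349] 25.620883779842856 [ 0.037  0.445 -0.117  2.004  0.08   0.692 -1.94 ]
```

View pics/sz3.png

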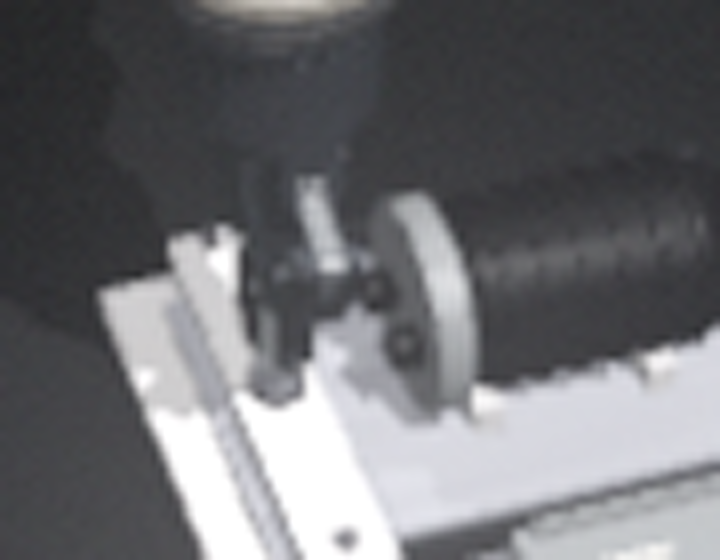

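Call:
{"op": "play_rows", "data": {"targets": [{"dx": 0, "dy": 0, "dz": -0.1, "roll": 0}, {"dx": 0, "dy": 0, "dz": -0.1, "roll": 0}, {"dx": 0, "dy": 0, "dz": 0, "roll": 0}, {"dx": 0, "dy": 0, "dz": 0, "roll": 0}]}}

```text
time: 5.38
tool_pos: [555.7, -32.3, 91.7]
ee_rot: [-1.939, 2.467, -0.005]
force: [3.7, 0.1, -10.6]
finger_gap: 25.4
```

```bash
python3 g.py "[555.7,-32.3,102]"
```

```text
t 5.3833 tcp [555.659 -32.291  91.69 ] xang -103.66915744377935 z [ 0.005 -0.    -1.   ] units [-0.    -0.002 -0.258] F [  3.651   0.147 -10.632] 25.39343820463021 [ 0.038  0.433 -0.119  2.     0.078  0.708 -1.937]
```

Call:
{"op": "play_rows", "data": {"targets": [{"dx": 0, "dy": 0, "dz": -0.1, "roll": 0}, {"dx": 0, "dy": 0, "dz": -0.1, "roll": 0}, {"dx": 0, "dy": 0, "dz": 0, "roll": 0}, {"dx": 0, "dy": 0, "dz": 0, "roll": 0}]}}

```text
time: 5.72
tool_pos: [555.6, -32.3, 99.2]
ee_rot: [-1.939, 2.467, -0.005]
force: [5.1, -0.8, -13.5]
finger_gap: 25.7
```

```bash
python3 g.py "[555.7,-32.3,102]"
```

```text
t 5.7167 tcp [555.643 -32.302  99.229] xang -103.6601207505079 z [ 0.005 -0.    -1.   ] units [-0.    -0.002 -0.069] F [  5.123  -0.812 -13.486] 25.658324461208014 [ 0.04   0.422 -0.12   1.996  0.075  0.723 -1.935]
```

Call:
{"op": "play_rows", "data": {"targets": [{"dx": 0, "dy": 0, "dz": -0.06, "roll": 0}, {"dx": 0, "dy": 0, "dz": 0, "roll": 0}, {"dx": 0, "dy": 0, "dz": 0, "roll": 0}]}}

```text
time: 5.97
tool_pos: [555.6, -32.3, 100.9]
ee_rot: [-1.939, 2.467, -0.005]
force: [3.9, -0.1, -13.6]
finger_gap: 25.6
```

Call:
{"op": "play_rows", "data": {"targets": [{"dx": 0, "dy": 0, "dz": -0.03, "roll": 0}, {"dx": 0, "dy": 0, "dz": 0, "roll": 0}, {"dx": 0, "dy": 0, "dz": 0, "roll": 0}]}}

```text
time: 6.22
tool_pos: [555.6, -32.3, 101.2]
ee_rot: [-1.939, 2.467, -0.005]
force: [4.6, -0.3, -14.0]
finger_gap: 25.8
```

```bash
python3 g.py "[555.7,-32.3,102]"; python3 - <<'E'
from h import *
b=arm.snapshot("scene")[150:260,260:400,::-1]
cv2.imwrite("pics/sz4.png",cv2.resize(b,None,fx=5,fy=5,interpolation=2))
E
```

```text
t 6.2167 tcp [555.641 -32.309 101.162] xang -103.6566576227071 z [ 0.005 -0.    -1.   ] units [-0.001 -0.001 -0.021] F [  4.567  -0.282 -13.955] 25.836626660330822 [ 0.04   0.419 -0.12   1.995  0.074  0.727 -1.934]
```

View pics/sz4.png

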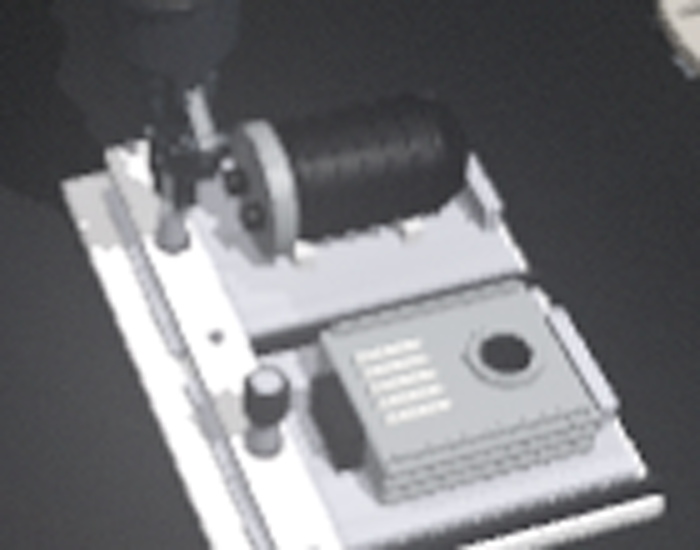

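Call:
{"op": "play_rows", "data": {"targets": [{"dx": 0, "dy": 0, "dz": -0.07, "roll": 0}, {"dx": 0, "dy": 0, "dz": 0, "roll": 0}, {"dx": 0, "dy": 0, "dz": 0, "roll": 0}, {"dx": 0, "dy": 0, "dz": 0, "roll": 0}, {"dx": 0, "dy": 0, "dz": 0, "roll": 0}]}}

```text
time: 6.68
tool_pos: [555.6, -32.3, 100.3]
ee_rot: [-1.94, 2.467, -0.004]
force: [4.5, -0.4, -13.0]
finger_gap: 25.4
```

```bash
python3 g.py "[555.7,-32.3,102]"
```

```text
t 6.6833 tcp [555.616 -32.292 100.308] xang -103.64048827618376 z [ 0.004  0.    -1.   ] units [-0.    -0.002 -0.042] F [  4.49   -0.411 -13.035] 25.447215231566634 [ 0.04   0.42  -0.12   1.995  0.074  0.727 -1.934]
```

Call:
{"op": "play_rows", "data": {"targets": [{"dx": 0, "dy": 0, "dz": -0.05, "roll": 0}, {"dx": 0, "dy": 0, "dz": -0.04, "roll": 0}, {"dx": 0, "dy": 0, "dz": -0.04, "roll": 0}]}}

```text
time: 6.93
tool_pos: [555.4, -32.3, 102.3]
ee_rot: [-1.941, 2.467, -0.003]
force: [20.2, -0.7, -52.0]
finger_gap: 25.4
```

```bash
python3 g.py "[555.7,-32.3,102]"; python3 - <<'E'
from h import *
for i in range(6): arm.snapshot("scene")
b=arm.snapshot("scene")[150:260,260:400,::-1]
cv2.imwrite("pics/sz5.png",cv2.resize(b,None,fx=5,fy=5,interpolation=2))
E
python3 g.py "[555.7,-32.3,102]"
```

```text
t 6.9333 tcp [555.444 -32.319 102.325] xang -103.62278175200001 z [ 0.003  0.    -1.   ] units [-0.002 -0.006  0.008] F [ 20.202  -0.731 -52.018] 25.388589494666817 [ 0.041  0.418 -0.121  1.993  0.073  0.731 -1.932]
t 7.2833 tcp [555.508 -32.284 102.252] xang -103.62207666887116 z [ 0.003  0.    -1.   ] units [-0.001 -0.005  0.006] F [ 17.008  -1.102 -41.309] 25.55817083109945 [ 0.041  0.418 -0.121  1.993  0.073  0.731 -1.932]
```

View pics/sz5.png

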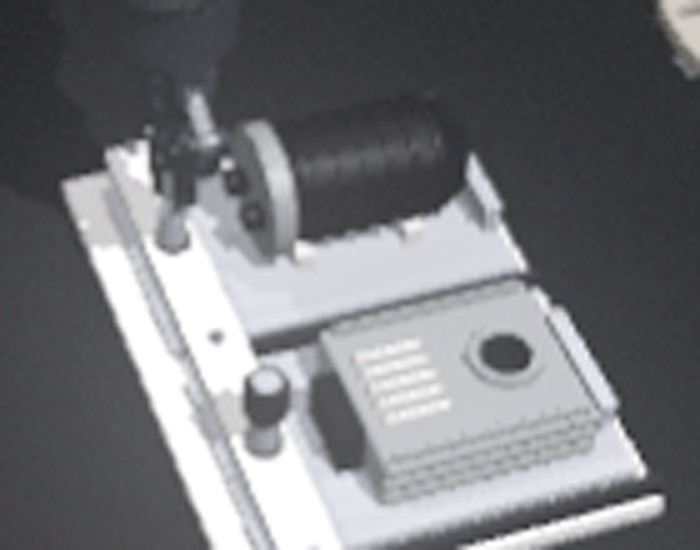

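Call:
{"op": "play_rows", "data": {"targets": [{"dx": 0, "dy": 0, "dz": -0.01, "roll": 0}], "force": 110}}

```text
time: 7.37
tool_pos: [555.6, -32.3, 101.8]
ee_rot: [-1.941, 2.467, -0.002]
force: [5.9, -0.2, -12.9]
finger_gap: 24.6
```

```bash
python3 g.py "[555.7,-32.3,102]"; python3 - <<'E'
from h import *
for i in range(12):
    arm.snapshot("scene")
    if i%3==2:
        s=arm.state();print(s['time'],s['tool_pos'],s['force'],s['finger_gap'])
E
```

```text
t 7.3667 tcp [555.629 -32.285 101.781] xang -103.61950213987085 z [ 0.003  0.001 -1.   ] units [-0.    -0.002 -0.005] F [  5.878  -0.236 -12.931] 24.644973024205157 [ 0.041  0.419 -0.121  1.993  0.073  0.731 -1.932]
7.5167 [555.61813539 -32.3108459  102.14094213] [  7.13636962   0.19729438 -18.54091377] 24.832957064181034
7.6667 [555.60637642 -32.30841607 102.1386914 ] [  7.83728311  -0.90829625 -18.43904566] 24.812654442217365
7.8167 [555.59206284 -32.31479424 102.13139733] [  8.3908175   -0.21507263 -19.40363787] 24.887547020815514
7.9667 [555.57235983 -32.33071818 102.118816  ] [  8.01369234  -0.87257922 -18.55905435] 24.930684176241307
```

```bash
python3 - <<'E'
from cell import arm
print(arm.close_job())
s=arm.state();print(s['time'],s['tool_pos'],s['force'],s['finger_gap'])
E
```

```text
the job is handed in; nothing more can be done
None
the job is handed in; nothing more can be done
```

I gripped the knob locking the dome-closure sledge (the right-hand one, plunger b, measured at about (555, −32) mm), pulled it up to its stop, and handed the job in at about 8 s while still holding it. No verdict was reported.

**Lift:** The tool rose 18.2 mm after the grip closed. The steady downward pull of about 18.5 N is more than the spring's 13 N at the stop, so the plunger is against its stop. I measured the lift at the tool, not at the knob. Some slip on the knob can't be ruled out, but the pull stayed steady over the last 0.6 s.

**Other parts:** In the last picture I viewed (about 7.3 s), the tray plunger is still seated and neither sledge looks moved. I kept clear of the bottle, jar and screwdriver but did not re-check them at the end.

**Disagreements:**
- **Finger gap:** The fingers read 24.9–25.6 mm on a 28 mm knob. The gap shrank when I raised the grip force, so I took this as soft pads.
- **Overpull:** I pulled past the stop once, to about 52 N at the wrist (limit 120 N), then eased off.
- **Sag:** Rows with no movement let the tool sag about 1 mm, so my last row was a slight upward one.

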